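# Prop the medicine chest's lid open on its stay

### The arm

A 6-joint arm with a two-finger parallel gripper is mounted at the origin on the work surface; the furniture and walls round the work are solid. World frame = base frame: x ahead of the robot, y to its left, z up, the work surface at z = 0. Lengths are in m, angles in degrees, forces in N, time in s.
With the tool pointing down it reaches from about 0.25 to 0.725 m from the base axis. Payload 9.7 kg.
Tool frame: the origin (TCP) lies on the mounting face of the last link; the fingertips stand 173 mm ahead of it and the grasp point (between the pads) lies 155 mm ahead of it; z points along the fingers, y is the line along which they close (so a half turn about z gives the same grasp; the last joint's range is limited). The gripper opens to 85 mm and grips with 20 to 120 N. Pads are 22 mm wide; open, the fingers measure 114 mm over their backs; the gripper's body (76 mm by 85 mm) begins 54 mm behind the grasp point. The pads swing forward as they close: fully open they stand 13 mm farther back than shut.
Start: joints at [72.135, 4.979, 10.078, 95.1, 0, 90], TCP at [0.169, 0.523, 0.405] pointing down, gripper open.
Joint ranges: [-179.16, 179.16], [-48.56, 103.87], [-65.8, 70.77], [-126.05, 130.52], [-82.76, 87.17], [-180, 180]. Speed limits (degrees/s): [127.2, 127.2, 147.25, 180, 180, 180].

### API

Orientations are given as [roll, pitch, yaw] about the fixed x, y, z axes, in that order (R = Rz(yaw) Ry(pitch) Rx(roll)).
In Python, from workcell import bot, camera, camera_model, outline_of, pinpoint gives the robot as it stands.
- The arm moves only by the tool move_arm, never from a script. Its arguments are lists of equal length, an entry for each row: "jaw": the closure, from 0 (fully open) to 1 (shut); "delta_pos": the shift along the world's x, y, z in m, a list of three; "yaw": the turn about the world's z in rad. In form: {"jaw": [jaw, ...], "delta_pos": [[dx, dy, dz], ...], "yaw": [yaw, ...]}. A call has 1 to 10 rows; each row shifts and turns the commanded pose from where the row before left it; what a row does not reach is not made up. A row lasts 1/12 s, in which the tool goes at most 41.7 mm and 7.16 degrees, less where a joint would pass 70% of its speed; a pose out of reach is approached as far as the arm can. A call with a gripper value outside its range is refused whole. The fingers move at their own pace and stop on an object; "force" is the grip in N (left out, the last holds). Time passes only in rows, so rows that do not move let the fingers close. It gives the time, the measured TCP pose, the force, the opening and the grip force at its end, in the units of the state.
- bot.get_obs(): the state, without advancing time (a new reading comes with each control period).
- camera(name): name is "scene" or "top"; returns the picture (480x640x3 uint8, red, green, blue); there is no depth.
- camera_model(name): a dict with "fx", "fy", "cx", "cy" (pixels), "R" (3x3) and "t" (3): a world point X has camera coordinates R X + t. Camera axes: x right, y down, z forward; pixel columns grow to the right and rows downward; lengths in m; the calibration is good to about 2 mm. A picture is of the moment at which its call begins. camera_model takes no time and is no camera call.
- bot.job_done(): hands the job in; it is judged then, once.
Trained networks look in the newest picture that a camera, given by its name, has taken for a name from the list of things; names that differ only in an ending like _2 or _b are one class to them, and where a whole thing is asked for, a point or a joint stands for the part that bears it (a point fixed in the world has none). Each returns a list of dicts, best first, with "confidence" (0 to 1); they miss things now and then, are a little off and sometimes report something else, mostly with a low value. They report only what shows in the picture. A call takes as long as a camera call.
- outline_of(camera, thing): "mask" (480x640 bool, what is visible of it) and "xy" ([column, row] in pixels, amid what is visible of it).
- pinpoint(camera, thing): "xy" ([column, row] in pixels: a listed point, or the origin of a listed thing).
The state is a dict: "time": time; "q": joint angles; "qd": joint speeds; "joint_efforts": joint torques, N m; "ee_pos": TCP position; "tcp_rot": TCP orientation; "wrist_force": force on the tool from outside, world axes, zero at the start; "torque": the same for the moment, N m; "opening": finger opening in m; "grasp_force": force on a finger pad.
Only numpy, scipy, OpenCV 4.12 (cv2) and the standard library are available. Lean on these libraries where they do the work, as an engineer would, in place of code of your own. Each camera call takes 0.05 s, during which the arm holds its last target. There are 200 camera calls.

### The job

Air the medicine chest on the table: open its hinged lid, flip up the metal stay that lies inside the chest, and let the lid rest on it, propped partly open, with the stay's cross roller seated in the channel of the keeper on the underside of the lid. Set the lid down onto the stay gently, neither letting it drop nor forcing it down once the stay carries it, and do not disturb the things that stand round the chest.

Things in the scene. Friction and masses are not known exactly. Their poses are not given: they have to be found in the camera images.
- chest: dark wooden chest fixed to the table, 150 (x, front to back) x 220 (y) x 75 mm high, walls 6 mm, inner floor 9 mm up; origin at the centre of its underside, x points from the front (robot side) to the hinge side. A 6 mm divider, 41 mm high, runs front to back at y = -30 mm under the stay; a loose medicine carton (52 x 106 x 34 mm) lies at about y = +60 mm.
- lid (a joint): lid angle in rad: 0 closed, positive open, stop at 1.83, where the free lid rests leaning back beyond upright; below about 1.57 the free lid falls shut. Nearly frictionless; lid about 0.25 kg (varies by a third).
- lid_hinge (a point): point on the hinge axis (parallel to chest y), middle of the chest's back top edge: chest x +75, y 0, z 75 mm. Its frame turns with the lid: x points from the tab to the hinge, z out of the lid's top face. Lid: 8 mm board whose underside is the plane through the hinge axis; front edge 151 mm from the hinge axis.
- lid_tab (a point): grip point of the steel pull tab that projects 41 mm from the middle of the lid's front edge in the lid's plane; tab 12 mm wide (y), 8 mm thick. The point lies 28 mm from the edge, 179 mm from the hinge axis, 4 mm above the plane of the lid's underside. Pinched across its 12 mm width the tab can turn between the pads as the lid swings.
- stay_pivot (a point): pivot of the stay: chest x = -60, y = -30, z = 51 mm (near the front wall, 24 mm below the rim); the pivot axis is parallel to the chest's y.
- stay_tip (a point): middle of the stay's cross roller (9 mm dia, 28 mm long along y), 100 mm from the pivot. Stay: steel bar 9 mm wide, 7 mm thick, 0.05 kg; lies flat above the divider, roller to the back (hinge side), swings up and over towards the front; a stiff pivot (0.06 N m) holds it wherever it is left. Pinched by the roller's two ends it can turn between the pads.
- keeper_mid (a point): middle of the keeper, in the plane of the lid's underside, y = -30 mm; frame as lid_hinge. Two ribs along y, 18 mm high, with a 20 mm channel between, where the roller seats on a pad that stands 2 to 13 mm off the underside (hidden: feel for it). Clamped 97 to 119 mm from the hinge axis, differs each start, and so sets how far up the stay must stand (0.95 to 1.2 rad).
- spread_jar: orange jar of spread with a white cap, 85 mm across, 100 mm high, loose, left of the chest; origin at the centre of its underside. Bystander.
- jam_jar: jam jar, 66 mm across, 100 mm high, loose, right of the chest; origin at the centre of its underside. Bystander.
- nose_spray: small bottle, 36 x 42 x 106 mm, loose, in front of the chest to one side; origin at the centre of its underside. Bystander.
- tumbler: clear glass, 64 mm across, 84 mm high, loose, in front of the chest to the other side; origin at the centre of its underside. Bystander.
- stay: the stay itself (see stay_tip); origin at its pivot (stay_pivot), x along the bar to the roller, y as the chest's.
- keeper: the keeper itself (see keeper_mid), 36 x 36 x 18 mm steel, same origin and axes; does not slide when pressed.

How it is judged:
By the outcome, as a careful person would: the job done as asked, in the order asked, and still so for the second after the job is handed in, with the robot touching nothing.
It also fails if it takes over 72 s, if anything falls off the work surface, if the arm or the gripper's body presses on something with over 40 N, if the wrist force passes 120 N, or if a joint passes its speed limit or range.

## Working session

There is one attempt and no reset: what is moved stays moved. The work goes in short steps, Python scripts to look and compute and a tool call to move; the robot and the scene stay as the last step left them, time stands still between calls to the robot, and variables do not carry over. Pictures are saved under pics/ and viewed, at most 10 in all, crops included, and the job is handed in when it is done.

Besides the shell and the picture viewer there is one more tool, called after "Request:" by a JSON object that holds its "api" and its "payload", one argument or row to a line. move_arm: Moves the arm, as the interface text tells. Its arguments: {"type":"object","properties":{"jaw":{"type":"array"},"delta_pos":{"type":"array"},"yaw":{"type":"array"},"force":{"type":"number"}},"required":["jaw","delta_pos","yaw"]}

```bash
mkdir -p pics; cat > h.py <<'E'
import numpy as np, cv2
from workcell import bot, camera, camera_model, outline_of, pinpoint
def ray(cam,xy):
    m=camera_model(cam);R=np.array(m["R"]);t=np.array(m["t"])
    d=R.T@np.array([(xy[0]-m["cx"])/m["fx"],(xy[1]-m["cy"])/m["fy"],1]);return -R.T@t,d/np.linalg.norm(d)
def atz(cam,xy,z):
    o,d=ray(cam,xy);return o+d*(z-o[2])/d[2]
def tri(a,b):
    o1,d1=ray("scene",a);o2,d2=ray("top",b)
    s=np.linalg.lstsq(np.c_[d1,-d2],o2-o1,rcond=None)[0];p,q=o1+s[0]*d1,o2+s[1]*d2
    return (p+q)/2,np.linalg.norm(p-q)
E
python3 - <<'E'
from h import *
np.set_printoptions(precision=4,suppress=True)
s=camera("scene");t=camera("top")
cv2.imwrite("pics/s0.png",s[:,:,::-1]);cv2.imwrite("pics/t0.png",t[:,:,::-1])
for c in("scene","top"):
    m=camera_model(c);print(c,m["fx"],-np.array(m["R"]).T@np.array(m["t"]),np.array(m["R"])[2])
for n in["chest","lid_hinge","lid_tab","spread_jar","jam_jar","nose_spray","tumbler"]:
    r={c:pinpoint(c,n)[:1] for c in("scene","top")}
    print(n,[(c,np.round(v[0]["xy"],1),round(v[0]["confidence"],2)) if v else None for c,v in r.items()])
    if all(r.values()):print(tri(r["scene"][0]["xy"],r["top"][0]["xy"]))
    if r["top"]:print(" z0",atz("top",r["top"][0]["xy"],0))
o=bot.get_obs();print(o["time"],o["ee_pos"],o["tcp_rot"],o["opening"])
E
```

```text
scene 591.3923861858248 [ 0.0507 -0.6057  0.7685] [ 0.4301  0.632  -0.6447]
top 442.19548041095493 [0.3348 0.0533 0.9416] [ 0.1765  0.0163 -0.9842]
chest [('scene', array([386. , 314.6]), 0.74), ('top', array([393.8, 224.7]), 0.62)]
(array([ 0.528 , -0.0835,  0.0049]), np.float64(0.0026154812720209242))
 z0 [ 0.5302 -0.0848  0.    ]
lid_hinge [('scene', array([418. , 260.2]), 0.91), ('top', array([385.8, 182. ]), 0.9)]
(array([ 0.6063, -0.0607,  0.0737]), np.float64(0.006123156234556306))
 z0 [ 0.6263 -0.0687  0.    ]
lid_tab [('scene', array([352.4, 316.4]), 0.65), ('top', array([412.8, 268.1]), 0.96)]
(array([ 0.4298, -0.1093,  0.083 ]), np.float64(0.005459529996438256))
 z0 [ 0.4362 -0.1237  0.    ]
spread_jar [('scene', array([290.3, 274. ]), 0.58), ('top', array([305.9, 259.8]), 0.89)]
(array([ 0.4499,  0.1058, -0.0049]), np.float64(0.005107561439546295))
 z0 [0.4516 0.1045 0.    ]
jam_jar [('scene', array([469. , 389.3]), 0.65), ('top', array([482.3, 220.8]), 0.67)]
(array([ 0.5393, -0.275 ,  0.0014]), np.float64(0.002330412547431328))
 z0 [ 0.5406 -0.2762  0.    ]
nose_spray [('scene', array([412.3, 418.1]), 0.65), ('top', array([480.5, 269.2]), 0.74)]
(array([ 0.4337, -0.2653,  0.0025]), np.float64(0.003316510729342132))
 z0 [ 0.4354 -0.267   0.    ]
tumbler [('scene', array([273.8, 316.4]), 0.71), None]
0.8 [0.1687 0.5235 0.4047] [179.9974  -0.0007 162.1357] 0.08529800678353702
```

View pics/s0.png

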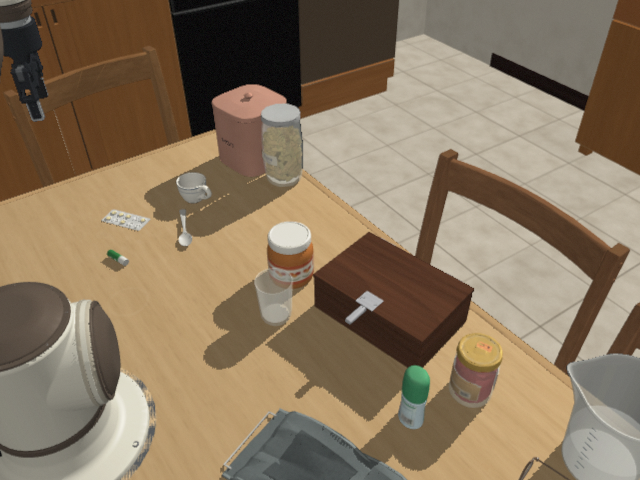

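View pics/t0.png

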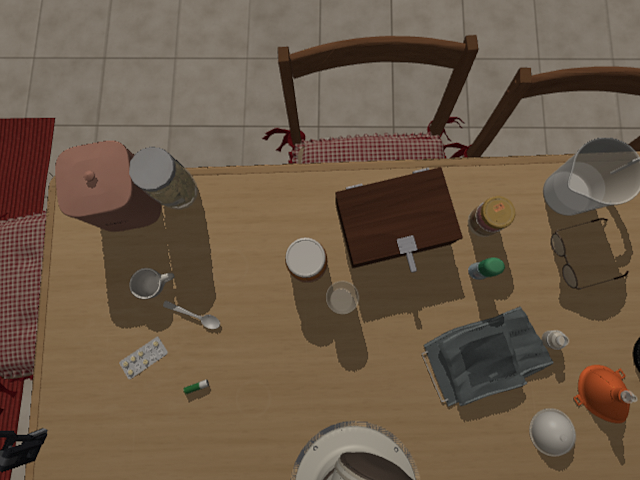

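```bash
python3 - <<'E'
from h import *
np.set_printoptions(precision=4,suppress=True)
m=outline_of("top","chest")
l=outline_of("top","lid_tab")
for n,r,z in(("chest",m,.075),("lid",l,.083)):
    if r:
        mk=r[0]["mask"].astype(np.uint8);c=max(cv2.findContours(mk,0,2)[0],key=cv2.contourArea)
        P=np.array([atz("top",p[0],z)[:2] for p in c]).astype(np.float32)
        R=cv2.minAreaRect(P);print(n,R,r[0]["confidence"]);print(cv2.boxPoints(R))
t=outline_of("top","tumbler")
for x in t[:1]:print(x["xy"],x["confidence"],atz("top",x["xy"],.05))
t=outline_of("scene","tumbler")
for x in t[:1]:print(x["xy"],x["confidence"],atz("scene",x["xy"],.042))
print(atz("scene",[273.8,316.4],0))
E
```

```text
chest ((0.5173900127410889, -0.08384901285171509), (0.1977551132440567, 0.22872591018676758), 14.597589492797852) 0.61
[[ 0.3929  0.0019]
 [ 0.4505 -0.2194]
 [ 0.6419 -0.1696]
 [ 0.5843  0.0517]]
lid ((0.5146149396896362, -0.08561587333679199), (0.1922939568758011, 0.22327712178230286), 14.975380897521973) 0.8
[[ 0.3929 -0.0026]
 [ 0.4506 -0.2183]
 [ 0.6363 -0.1686]
 [ 0.5786  0.0471]]
[341.9, 299.6] 0.63 [0.3662 0.0283 0.05  ]
[277.0, 293.9] 0.84 [0.3788 0.034  0.042 ]
[0.3654 0.0268 0.    ]
```

The pictures show the closed chest (top view about 400,217) with its tab at (412,260), the tumbler at (342,298), the spread jar at (305,258), the jam jar at (495,215) and the spray at (488,268). Lid outline and points agree: yaw ≈ 15°, hinge at (0.607, -0.061, 0.075), tab at (0.433, -0.108, 0.079).

Request:
{"api": "move_arm", "payload": {
  "jaw": [0.3,0.3,0.3,0.3,0.3,0.3,0.3,0.3],
  "delta_pos": [
    [0.011,-0.0263,0],
    [0.011,-0.0263,0],
    [0.011,-0.0263,0],
    [0.011,-0.0263,0],
    [0.011,-0.0263,0],
    [0.011,-0.0263,0],
    [0.011,-0.0263,0],
    [0.011,-0.0263,0]
  ],
  "yaw": [-0.107,-0.107,-0.107,-0.107,-0.107,-0.107,-0.107,-0.107],
  "force": 40
}}

```text
time: 1.67
ee_pos: [0.2569, 0.3117, 0.4048]
tcp_rot: [180.0, -0.0, 112.8]
wrist_force: [0.0, 0.0, -0.8]
opening: 0.0598
grasp_force: 0.0
```

Request:
{"api": "move_arm", "payload": {
  "jaw": [0.3,0.3,0.3,0.3,0.3,0.3,0.3,0.3],
  "delta_pos": [
    [0.011,-0.0263,0],
    [0.011,-0.0263,0],
    [0.011,-0.0263,0],
    [0.011,-0.0263,0],
    [0.011,-0.0263,0],
    [0.011,-0.0263,0],
    [0.011,-0.0263,0],
    [0.011,-0.0263,0]
  ],
  "yaw": [-0.107,-0.107,-0.107,-0.107,-0.107,-0.107,-0.107,-0.107]
}}

```text
time: 2.33
ee_pos: [0.3448, 0.1013, 0.4049]
tcp_rot: [180.0, -0.0, 63.7]
wrist_force: [0.9, -0.1, -0.5]
opening: 0.0597
grasp_force: 0.0
```

Request:
{"api": "move_arm", "payload": {
  "jaw": [0.3,0.3,0.3,0.3,0.3,0.3,0.3,0.3,0.3],
  "delta_pos": [
    [0.011,-0.0263,0],
    [0.011,-0.0263,0],
    [0.011,-0.0263,0],
    [0.011,-0.0263,0],
    [0.011,-0.0263,0],
    [0.011,-0.0263,0],
    [0.011,-0.0263,0],
    [0.011,-0.0263,0],
    [0,0,0]
  ],
  "yaw": [-0.107,-0.107,-0.107,-0.107,-0.107,-0.107,-0.107,-0.107,0]
}}

```text
time: 3.08
ee_pos: [0.4339, -0.111, 0.404]
tcp_rot: [180.0, 0.0, 14.5]
wrist_force: [1.1, 0.0, -0.3]
opening: 0.0599
grasp_force: 0.0
```

Request:
{"api": "move_arm", "payload": {
  "jaw": [0.3,0.3,0.3,0.3,0.3,0.3,0.3],
  "delta_pos": [
    [0,0,-0.035],
    [0,0,-0.035],
    [0,0,-0.035],
    [0,0,-0.035],
    [0,0,-0.02],
    [0,0,-0.01],
    [0,0,0]
  ],
  "yaw": [0,0,0,0,0,0,0]
}}

```text
time: 3.67
ee_pos: [0.432, -0.1074, 0.2329]
tcp_rot: [-179.9, 0.2, 15.0]
wrist_force: [-1.0, -0.1, 0.3]
opening: 0.06
grasp_force: 0.0
```

```bash
python3 - <<'E'
from h import *
np.set_printoptions(precision=4,suppress=True)
s=camera("scene");t=camera("top")
a=cv2.resize(s[240:380,270:450],None,fx=3,fy=3);b=cv2.resize(t[200:340,330:510],None,fx=3,fy=3)
cv2.imwrite("pics/c1.png",np.hstack([a[:,:400],b[:,:400]])[:,:,::-1])
o=bot.get_obs();print(o["ee_pos"],o["tcp_rot"],o["wrist_force"],o["time"])
E
```

```text
[ 0.433  -0.1077  0.2359] [179.9694  -0.0603  15.0274] [-0.0269 -0.4267 -0.2702] 3.7667
```

View pics/c1.png

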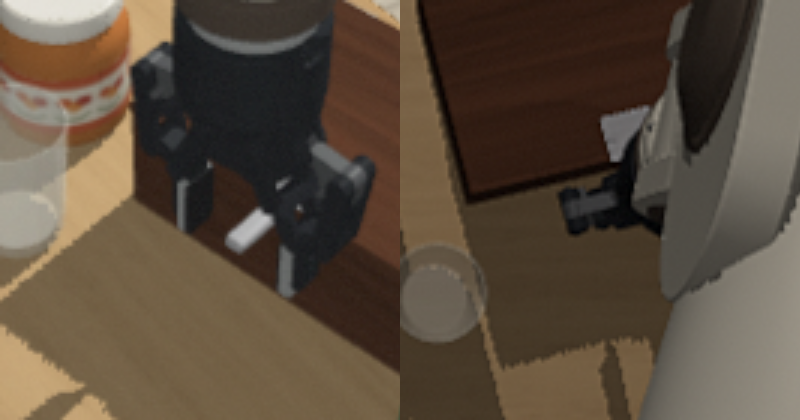

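The tab (crop 250,230) is between the open fingers, so I close.

Request:
{"api": "move_arm", "payload": {
  "jaw": [0.9,0.9,0.9,0.9,0.9,0.9],
  "delta_pos": [
    [0,0,0],
    [0,0,0],
    [0,0,0],
    [0,0,0],
    [0,0,0],
    [0,0,0]
  ],
  "yaw": [0,0,0,0,0,0],
  "force": 40
}}

```text
time: 4.27
ee_pos: [0.4329, -0.1074, 0.2356]
tcp_rot: [-179.9, -0.1, 15.0]
wrist_force: [-0.4, 4.8, 6.0]
opening: 0.0108
grasp_force: 40.7
```

```bash
cat > arc.py <<'E'
import numpy as np,sys
# arc rows for a rotating point: start angle a0,a1, n rows, radius r
c,s=np.cos(np.radians(15)),np.sin(np.radians(15))
def lid(th): return np.array([-.179*np.cos(th)+.004*np.sin(th),.179*np.sin(th)+.004*np.cos(th)])
def stay(ph): return .1*np.array([np.cos(ph),np.sin(ph)])
def rows(f,a):
    P=np.array([f(x) for x in a]);D=np.diff(P,axis=0)
    return [[round(d[0]*c,4),round(d[0]*s,4),round(d[1],4)] for d in D]
if __name__=="__main__":
    f={"lid":lid,"stay":stay}[sys.argv[1]];a0,a1,n=float(sys.argv[2]),float(sys.argv[3]),int(sys.argv[4])
    R=rows(f,np.linspace(a0,a1,n+1))
    for i in range(0,n,10):print(R[i:i+10])
E
python3 arc.py lid 0 1.8 20
```

```text
[[np.float64(0.001), np.float64(0.0003), np.float64(0.0161)], [np.float64(0.0024), np.float64(0.0007), np.float64(0.0159)], [np.float64(0.0038), np.float64(0.001), np.float64(0.0156)], [np.float64(0.0051), np.float64(0.0014), np.float64(0.0152)], [np.float64(0.0064), np.float64(0.0017), np.float64(0.0147)], [np.float64(0.0077), np.float64(0.0021), np.float64(0.014)], [np.float64(0.0089), np.float64(0.0024), np.float64(0.0132)], [np.float64(0.01), np.float64(0.0027), np.float64(0.0123)], [np.float64(0.011), np.float64(0.003), np.float64(0.0114)], [np.float64(0.012), np.float64(0.0032), np.float64(0.0103)]]
[[np.float64(0.0128), np.float64(0.0034), np.float64(0.0091)], [np.float64(0.0136), np.float64(0.0036), np.float64(0.0079)], [np.float64(0.0142), np.float64(0.0038), np.float64(0.0066)], [np.float64(0.0147), np.float64(0.0039), np.float64(0.0053)], [np.float64(0.0151), np.float64(0.004), np.float64(0.0039)], [np.float64(0.0154), np.float64(0.0041), np.float64(0.0025)], [np.float64(0.0155), np.float64(0.0042), np.float64(0.001)], [np.float64(0.0156), np.float64(0.0042), np.float64(-0.0004)], [np.float64(0.0155), np.float64(0.0041), np.float64(-0.0019)], [np.float64(0.0152), np.float64(0.0041), np.float64(-0.0033)]]
```

Request:
{"api": "move_arm", "payload": {
  "jaw": [0.9,0.9,0.9,0.9,0.9],
  "delta_pos": [
    [0.001,0.0003,0.016],
    [0.0024,0.0007,0.016],
    [0.0038,0.001,0.0156],
    [0.0051,0.0014,0.0152],
    [0.0064,0.0017,0.0147]
  ],
  "yaw": [0,0,0,0,0]
}}

```text
time: 4.68
ee_pos: [0.4514, -0.1025, 0.3128]
tcp_rot: [-180.0, 0.0, 15.0]
wrist_force: [2.6, 0.9, -4.9]
opening: 0.0111
grasp_force: 39.6
```

Request:
{"api": "move_arm", "payload": {
  "jaw": [0.9,0.9,0.9,0.9,0.9],
  "delta_pos": [
    [0.0077,0.0021,0.014],
    [0.0089,0.0024,0.0132],
    [0.01,0.0027,0.0123],
    [0.011,0.003,0.0114],
    [0.012,0.0032,0.0103]
  ],
  "yaw": [0,0,0,0,0]
}}

```text
time: 5.1
ee_pos: [0.5012, -0.0894, 0.3739]
tcp_rot: [179.9, 0.1, 15.0]
wrist_force: [0.6, -4.1, -3.3]
opening: 0.0107
grasp_force: 40.3
```

Low forces; carry on to about 1.8 rad.

Request:
{"api": "move_arm", "payload": {
  "jaw": [0.9,0.9,0.9,0.9,0.9,0.9,0.9,0.9,0.9,0.9],
  "delta_pos": [
    [0.0128,0.0034,0.0091],
    [0.0136,0.0036,0.0079],
    [0.0142,0.0038,0.0066],
    [0.0147,0.0039,0.0053],
    [0.0151,0.004,0.0039],
    [0.0154,0.0041,0.0025],
    [0.0155,0.0042,0.001],
    [0.0156,0.0042,-0.0004],
    [0.014,0.0037,-0.0019],
    [0.01,0.0027,-0.002]
  ],
  "yaw": [0,0,0,0,0,0,0,0,0,0]
}}

```text
time: 5.93
ee_pos: [0.6429, -0.0526, 0.4066]
tcp_rot: [179.8, -0.1, 14.9]
wrist_force: [0.7, -9.9, 8.1]
opening: 0.0108
grasp_force: 45.6
```

Request:
{"api": "move_arm", "payload": {
  "jaw": [0.9,0.9,0.6,0.5,0.5,0.5],
  "delta_pos": [
    [0,0,0],
    [0,0,0],
    [0,0,0],
    [0,0,0],
    [0,0,0],
    [0,0,0]
  ],
  "yaw": [0,0,0,0,0,0]
}}

```text
time: 6.43
ee_pos: [0.6419, -0.0515, 0.4053]
tcp_rot: [-180.0, 0.0, 15.0]
wrist_force: [0.3, 0.5, -0.2]
opening: 0.0427
grasp_force: 0.0
```

Request:
{"api": "move_arm", "payload": {
  "jaw": [0.5,0.5,0.5,0.5,0.5,0.5,0.5,0.5,0.5],
  "delta_pos": [
    [0,0,0.03],
    [0,0,0.03],
    [-0.032,0.02,0],
    [-0.032,0.02,0],
    [-0.032,0.02,0],
    [-0.032,0.02,0],
    [-0.032,0.02,0],
    [-0.032,0.02,0],
    [0,0,0]
  ],
  "yaw": [0,0,0,0,0,0,0,0,0]
}}

```text
time: 7.18
ee_pos: [0.4453, 0.0703, 0.4669]
tcp_rot: [-179.9, -0.1, 15.1]
wrist_force: [-1.5, -0.7, 0.1]
opening: 0.0427
grasp_force: 0.0
```

```bash
python3 - <<'E'
from h import *
np.set_printoptions(precision=4,suppress=True)
s=camera("scene");t=camera("top")
cv2.imwrite("pics/c2.png",np.hstack([s[150:450,240:640],t[100:400,240:640]])[:,:,::-1])
for n in["chest","lid_hinge","lid_tab","stay_pivot","stay_tip","keeper_mid"]:
    r={c:pinpoint(c,n)[:1] for c in("scene","top")}
    print(n,[(c,np.round(v[0]["xy"],1),round(v[0]["confidence"],2)) if v else None for c,v in r.items()])
    if all(r.values()):print(tri(r["scene"][0]["xy"],r["top"][0]["xy"]))
    if "stay" in n:
        for c in r:
            if r[c]:print(c,atz(c,r[c][0]["xy"],.051))
o=bot.get_obs();print(o["ee_pos"],o["time"])
E
```

```text
chest [('scene', array([418.1, 261.2]), 0.61), None]
lid_hinge [('scene', array([416.1, 260.3]), 0.69), None]
lid_tab [('scene', array([447.6, 167.5]), 0.58), None]
stay_pivot [('scene', array([274.5, 315.1]), 0.55), None]
scene [ 0.3469 -0.0133  0.051 ]
stay_tip [('scene', array([421.9, 289.8]), 0.89), None]
scene [ 0.5841 -0.1045  0.051 ]
keeper_mid [('scene', array([451.3, 218.2]), 0.72), None]
[0.4501 0.0683 0.4652] 7.8833
```

View pics/c2.png

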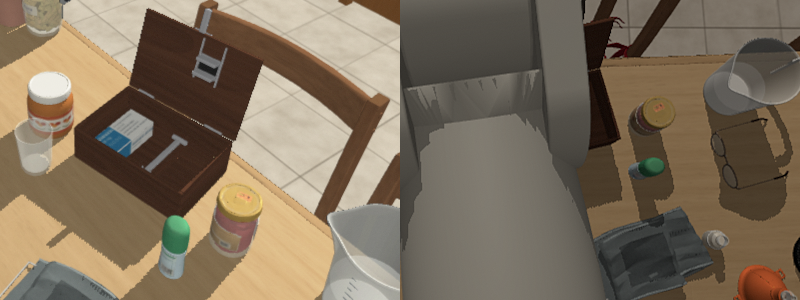

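The scene view (left) shows the lid fully open, the keeper near full-image (448,218) and the stay's roller at (420,290). The top view is blocked by the arm, so I move it aside.

Request:
{"api": "move_arm", "payload": {
  "jaw": [0.5,0.5,0.5,0.5,0.5,0.5,0.5,0.5,0.5],
  "delta_pos": [
    [-0.02,0.035,0],
    [-0.02,0.035,0],
    [-0.02,0.035,0],
    [-0.02,0.035,0],
    [-0.02,0.035,0],
    [-0.02,0.035,0],
    [-0.02,0.035,0],
    [-0.02,0.035,0],
    [0,0,0]
  ],
  "yaw": [0,0,0,0,0,0,0,0,0]
}}

```text
time: 8.63
ee_pos: [0.3542, 0.1841, 0.4645]
tcp_rot: [-173.2, 0.1, 25.6]
wrist_force: [-0.2, -1.0, 1.6]
opening: 0.0425
grasp_force: 0.0
```

```bash
python3 - <<'E'
from h import *
np.set_printoptions(precision=4,suppress=True)
s=camera("scene");t=camera("top")
cv2.imwrite("pics/c3.png",np.hstack([cv2.resize(s[150:350,340:540],None,fx=2,fy=2),cv2.resize(t[100:300,310:510],None,fx=2,fy=2)])[:,:,::-1])
for n in["lid_hinge","lid_tab","stay_pivot","stay_tip","keeper_mid","chest"]:
    r={c:pinpoint(c,n)[:1] for c in("scene","top")}
    print(n,[(c,np.round(v[0]["xy"],1),round(v[0]["confidence"],2)) if v else None for c,v in r.items()])
    if all(r.values()):print(tri(r["scene"][0]["xy"],r["top"][0]["xy"]))
    if "stay" in n:
        for c in r:
            if r[c]:print(c,atz(c,r[c][0]["xy"],.051))
o=bot.get_obs();print(o["ee_pos"],o["time"])
E
```

```text
lid_hinge [('scene', array([417.7, 263.7]), 0.58), ('top', array([390.1, 183.8]), 0.94)]
(array([ 0.6008, -0.0684,  0.0748]), np.float64(0.002988245583610521))
lid_tab [('scene', array([446.5, 164.1]), 0.62), ('top', array([392.6, 122.8]), 0.67)]
(array([ 0.6538, -0.0502,  0.249 ]), np.float64(0.004477900887300683))
stay_pivot [('scene', array([383. , 321.7]), 0.55), ('top', array([416.4, 241.1]), 0.84)]
(array([ 0.4859, -0.1229,  0.0491]), np.float64(0.0008407024384453758))
scene [ 0.4843 -0.1241  0.051 ]
top [ 0.486  -0.1227  0.051 ]
stay_tip [('scene', array([421.8, 290.4]), 0.77), ('top', array([411. , 194.4]), 0.8)]
(array([ 0.5798, -0.1113,  0.0587]), np.float64(0.00475864603060783))
scene [ 0.583  -0.1054  0.051 ]
top [ 0.5842 -0.114   0.051 ]
keeper_mid [('scene', array([448.8, 215.6]), 0.97), ('top', array([407.8, 146.7]), 0.83)]
(array([ 0.6395, -0.0871,  0.1756]), np.float64(0.0010762564299106226))
chest [('scene', array([388.2, 315.9]), 0.76), ('top', array([392.2, 222.5]), 0.74)]
(array([ 0.535 , -0.0816, -0.0046]), np.float64(0.00226136547885573))
[0.3551 0.1831 0.4643] 9.3333
```

View pics/c3.png

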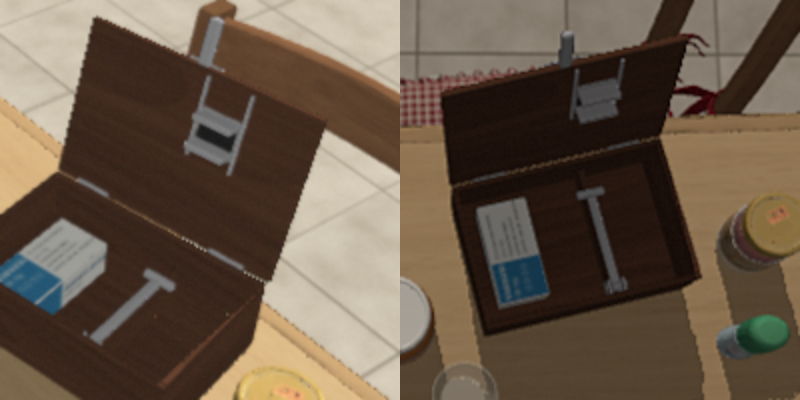

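The crops show the stay with its roller at top-image (405.5, 195.5), scene (419.5, 289.5), and its pivot at top (418, 242.5); the network's top roller point is ~5 px off. I fit all points jointly.

```bash
python3 - <<'E'
from h import *
from scipy.optimize import least_squares
np.set_printoptions(precision=4,suppress=True)
def proj(c,X):
    m=camera_model(c);p=np.array(m["R"])@X+np.array(m["t"]);return np.array([m["fx"]*p[0]/p[2]+m["cx"],m["fy"]*p[1]/p[2]+m["cy"]])
L=1.83
def lidp(s,h,th): return [.075-s*np.cos(th)+h*np.sin(th),0,.075+s*np.sin(th)+h*np.cos(th)]
def pts(s):
    k=lidp(s,0,L);k[1]=-.03
    return dict(hinge=[.075,0,.075],tabc=lidp(.179,.004,0),tabo=lidp(.179,.004,L),piv=[-.06,-.03,.051],tip=[.04,-.03,.051],keep=k)
O=[("hinge","scene",(418,260.2)),("hinge","top",(385.8,182)),("hinge","scene",(417.7,263.7)),("hinge","top",(390.1,183.8)),("tabc","scene",(352.4,316.4)),("tabc","top",(412.8,268.1)),("tabo","scene",(446.5,164.1)),("tabo","top",(392.6,122.8)),("piv","scene",(383,321.7)),("piv","top",(417,242)),("tip","scene",(420.5,290)),("tip","top",(405.5,195.5)),("keep","scene",(448.8,215.6)),("keep","top",(407.8,146.7))]
def res(v,full=0):
    x,y,a,s=v;R=np.array([[np.cos(a),-np.sin(a),0],[np.sin(a),np.cos(a),0],[0,0,1]]);P=pts(s);r=[]
    for n,c,q in O:r.append(proj(c,R@np.array(P[n])+[x,y,0])-q)
    return np.array(r) if full else np.ravel(r)
f=least_squares(res,[.534,-.08,.26,.105],loss="soft_l1",x_scale=[.01,.01,.1,.01])
x,y,a,s=f.x;print(f.x,np.degrees(a))
for o,r in zip(O,res(f.x,1)):print(o[:2],r)
R=np.array([[np.cos(a),-np.sin(a),0],[np.sin(a),np.cos(a),0],[0,0,1]])
for n,p in pts(s).items():print(n,R@p+[x,y,0])
o=bot.get_obs();print(o["q"],o["tcp_rot"],o["ee_pos"],o["wrist_force"])
E
```

```text
[ 0.5339 -0.0824  0.2496  0.1037] 14.300284284328226
('hinge', 'scene') [-0.3189  0.913 ]
('hinge', 'top') [ 2.3613 -1.6471]
('hinge', 'scene') [-0.0189 -2.587 ]
('hinge', 'top') [-1.9387 -3.4471]
('tabc', 'scene') [-0.5084  0.7188]
('tabc', 'top') [-0.4593 -2.762 ]
('tabo', 'scene') [-0.4605  1.8167]
('tabo', 'top') [ 1.3025 -1.2479]
('piv', 'scene') [0.2847 1.1508]
('piv', 'top') [1.192 0.474]
('tip', 'scene') [-1.4908 -0.2646]
('tip', 'top') [-0.4585  0.7612]
('keep', 'scene') [-0.554   0.0082]
('keep', 'top') [-0.293  -0.3151]
hinge [ 0.6066 -0.0638  0.075 ]
tabc [ 0.4331 -0.1081  0.079 ]
tabo [ 0.6548 -0.0516  0.247 ]
piv [ 0.4832 -0.1263  0.051 ]
tip [ 0.5801 -0.1016  0.051 ]
keep [ 0.6398 -0.0863  0.1753]
[ 25.3957 -13.4779  -0.5908 102.9769   6.7541 179.9418] [-173.2458    0.083    25.4536] [0.3551 0.1831 0.4643] [-0.66   -0.0257 -0.2301]
```

Request:
{"api": "move_arm", "payload": {
  "jaw": [0.5,0.5,0.5,0.5,0.5],
  "delta_pos": [
    [0.0217,-0.0287,0],
    [0.0217,-0.0287,0],
    [0.0217,-0.0287,0],
    [0.0217,-0.0287,0],
    [0,0,0]
  ],
  "yaw": [0,0,0,0,0]
}}

```text
time: 9.75
ee_pos: [0.4445, 0.0649, 0.4632]
tcp_rot: [-173.3, 0.2, 25.2]
wrist_force: [1.4, 0.4, 0.3]
opening: 0.0428
grasp_force: 0.0
```

The j6 limit left a 6.7° tilt. It can be undone symmetrically at the other j6 limit, so I turn there in free air.

Request:
{"api": "move_arm", "payload": {
  "jaw": [0.5,0.5,0.5,0.5,0.5,0.5,0.5,0.5,0.5,0.5],
  "delta_pos": [
    [0,0,0],
    [0,0,0],
    [0,0,0],
    [0,0,0],
    [0,0,0],
    [0,0,0],
    [0,0,0],
    [0,0,0],
    [0,0,0],
    [0,0,0]
  ],
  "yaw": [0.124,0.124,0.124,0.124,0.124,0.124,0.124,0.124,0.124,0.124]
}}

```text
time: 10.58
ee_pos: [0.4419, 0.0686, 0.4642]
tcp_rot: [-173.2, 0.1, 96.9]
wrist_force: [-0.1, -1.2, 0.5]
opening: 0.0426
grasp_force: 0.0
```

```bash
python3 -c "
from h import *
o=bot.get_obs();print(o['q'],o['tcp_rot'],o['ee_pos'])"
```

```text
[  8.78408716  -3.24697402   8.2663603  108.28954734   0.14653497
  91.91682042] [-1.73222688e+02  8.06969901e-02  9.68633697e+01] [0.44187843 0.06856954 0.46423753]
```

Request:
{"api": "move_arm", "payload": {
  "jaw": [0.5,0.5,0.5,0.5,0.5,0.5,0.5,0.5,0.5,0.5],
  "delta_pos": [
    [0,0,0],
    [0,0,0],
    [0,0,0],
    [0,0,0],
    [0,0,0],
    [0,0,0],
    [0,0,0],
    [0,0,0],
    [0,0,0],
    [0,0,0]
  ],
  "yaw": [0.124,0.124,0.124,0.124,0.124,0.124,0.124,0.124,0.124,0.124]
}}

```text
time: 11.42
ee_pos: [0.4419, 0.0686, 0.4643]
tcp_rot: [-173.2, 0.1, 167.9]
wrist_force: [-0.3, -0.1, -0.5]
opening: 0.0429
grasp_force: 0.0
```

Request:
{"api": "move_arm", "payload": {
  "jaw": [0.5,0.5,0.5,0.5,0.5,0.5,0.5,0.5,0.5,0.5],
  "delta_pos": [
    [0,0,0],
    [0,0,0],
    [0,0,0],
    [0,0,0],
    [0,0,0],
    [0,0,0],
    [0,0,0],
    [0,0,0],
    [0,0,0],
    [0,0,0]
  ],
  "yaw": [0.124,0.124,0.124,0.124,0.124,0.124,0.124,0.124,0.124,0.124]
}}

```text
time: 12.25
ee_pos: [0.4418, 0.0686, 0.4643]
tcp_rot: [-173.2, 0.1, -121.0]
wrist_force: [-0.7, -0.2, 0.5]
opening: 0.0426
grasp_force: 0.0
```

Request:
{"api": "move_arm", "payload": {
  "jaw": [0.5,0.5,0.5,0.5,0.5,0.5,0.5,0.5,0.5,0.5],
  "delta_pos": [
    [0,0,0],
    [0,0,0],
    [0,0,0],
    [0,0,0],
    [0,0,0],
    [0,0,0],
    [0,0,0],
    [0,0,0],
    [0,0,0],
    [0,0,0]
  ],
  "yaw": [0.124,0.124,0.124,0.124,0.124,0.124,0.124,0.124,0.124,0.124]
}}

```text
time: 13.08
ee_pos: [0.4417, 0.0686, 0.4644]
tcp_rot: [-173.2, 0.1, -50.0]
wrist_force: [-0.7, -0.1, 0.5]
opening: 0.0426
grasp_force: 0.0
```

```bash
python3 -c "
from h import *
o=bot.get_obs();print(o['q'],o['tcp_rot'],o['ee_pos'])"
```

```text
[   7.90778168  -10.64570721    1.66776729   96.61233748    3.66172282
 -121.91215283] [-1.73227985e+02  8.20534553e-02 -4.99928210e+01] [0.44172675 0.06855163 0.46437075]
```

Request:
{"api": "move_arm", "payload": {
  "jaw": [0.5,0.5,0.5,0.5,0.5,0.5,0.5,0.5,0.5],
  "delta_pos": [
    [0,0,0],
    [0,0,0],
    [0,0,0],
    [0,0,0],
    [0,0,0],
    [0,0,0],
    [0,0,0],
    [0,0,0],
    [0,0,0]
  ],
  "yaw": [0.124,0.124,0.124,0.124,0.124,0.124,0.124,0.124,0.02]
}}

```text
time: 13.83
ee_pos: [0.4415, 0.0712, 0.4642]
tcp_rot: [-173.4, 0.2, 7.4]
wrist_force: [0.9, -0.4, -0.2]
opening: 0.0428
grasp_force: 0.0
```

Request:
{"api": "move_arm", "payload": {
  "jaw": [0.5,0.5,0.5],
  "delta_pos": [
    [0,-0.03,0],
    [0,-0.03,0],
    [0,-0.03,0]
  ],
  "yaw": [0,0,0]
}}

```text
time: 14.08
ee_pos: [0.435, 0.0374, 0.465]
tcp_rot: [-175.6, 0.1, 3.7]
wrist_force: [0.2, 0.3, -0.1]
opening: 0.0423
grasp_force: 0.0
```

```bash
python3 -c "
from h import *
o=bot.get_obs();print(o['q'],o['tcp_rot'],o['ee_pos'])"
```

```text
[   3.8027017    -8.55602973    3.67587956  102.30504246    4.37556106
 -179.90717736] [-1.75624563e+02  8.02148689e-02  3.71014951e+00] [0.43502072 0.03744782 0.46504828]
```

Request:
{"api": "move_arm", "payload": {
  "jaw": [0.5,0.5,0.5,0.5,0.5],
  "delta_pos": [
    [0,-0.03,0],
    [0,-0.03,0],
    [0,-0.03,0],
    [0,-0.03,0],
    [0,0,0]
  ],
  "yaw": [0,0,0,0,0]
}}

```text
time: 14.5
ee_pos: [0.4336, -0.0057, 0.4654]
tcp_rot: [-178.6, 0.1, -1.2]
wrist_force: [-0.8, 0.9, -0.0]
opening: 0.0428
grasp_force: 0.0
```

Request:
{"api": "move_arm", "payload": {
  "jaw": [0.5,0.5,0.5],
  "delta_pos": [
    [0,-0.03,0],
    [0,-0.026,0],
    [0,0,0]
  ],
  "yaw": [0,0,0]
}}

```text
time: 14.75
ee_pos: [0.4353, -0.0251, 0.4652]
tcp_rot: [-180.0, 0.2, -3.4]
wrist_force: [0.5, -0.2, -0.2]
opening: 0.0428
grasp_force: 0.0
```

Request:
{"api": "move_arm", "payload": {
  "jaw": [0.4,0.4,0.4,0.4,0.4,0.4,0.4,0.4],
  "delta_pos": [
    [0,0,0],
    [0,0,0],
    [0,0,0],
    [0.0068,-0.0039,0],
    [0.0068,-0.0039,0],
    [0.0068,-0.0039,0],
    [0.0068,-0.0039,0],
    [0.0068,-0.0039,0]
  ],
  "yaw": [-0.123,-0.123,-0.123,-0.123,-0.123,-0.123,-0.123,-0.123]
}}

```text
time: 15.42
ee_pos: [0.4696, -0.0435, 0.4653]
tcp_rot: [-179.9, 0.2, -59.9]
wrist_force: [0.1, -0.4, 0.7]
opening: 0.0514
grasp_force: 0.0
```

Request:
{"api": "move_arm", "payload": {
  "jaw": [0.4,0.4,0.4,0.4,0.4,0.4,0.4,0.4],
  "delta_pos": [
    [0.0068,-0.0039,0],
    [0.0068,-0.0039,0],
    [0.0068,-0.0039,0],
    [0.0068,-0.0039,0],
    [0.0068,-0.0039,0],
    [0.0068,-0.0039,0],
    [0.0068,-0.0039,0],
    [0.0068,-0.0039,0]
  ],
  "yaw": [-0.123,-0.123,-0.123,-0.123,-0.123,-0.123,-0.123,-0.123]
}}

```text
time: 16.08
ee_pos: [0.524, -0.0747, 0.4652]
tcp_rot: [-179.9, 0.1, -116.3]
wrist_force: [-1.0, -0.1, -0.3]
opening: 0.0513
grasp_force: 0.0
```

Request:
{"api": "move_arm", "payload": {
  "jaw": [0.4,0.4,0.4,0.4,0.4,0.4,0.4,0.4],
  "delta_pos": [
    [0.0068,-0.0039,0],
    [0.0068,-0.0039,0],
    [0.0068,-0.0039,0],
    [0.0068,-0.0039,0],
    [0.0068,-0.0039,0],
    [0.0068,-0.0039,0],
    [0.0068,-0.0039,0],
    [0,0,0]
  ],
  "yaw": [-0.123,-0.123,-0.123,-0.123,-0.123,-0.123,-0.123,0]
}}

```text
time: 16.75
ee_pos: [0.5722, -0.1023, 0.4645]
tcp_rot: [-179.9, 0.1, -165.7]
wrist_force: [0.7, 0.6, 0.2]
opening: 0.0515
grasp_force: 0.0
```

Request:
{"api": "move_arm", "payload": {
  "jaw": [0.4,0.4,0.4,0.4,0.4,0.4],
  "delta_pos": [
    [0.002,0,-0.035],
    [0,-0.001,-0.035],
    [0,0,-0.035],
    [0,0,-0.035],
    [0,0,-0.03],
    [0,0,-0.02]
  ],
  "yaw": [0,0,0,0,0,0]
}}

```text
time: 17.25
ee_pos: [0.5721, -0.1025, 0.2718]
tcp_rot: [-180.0, -0.0, -165.0]
wrist_force: [-0.1, -0.3, -0.2]
opening: 0.0516
grasp_force: 0.0
```

Request:
{"api": "move_arm", "payload": {
  "jaw": [0.4,0.4,0.4,0.4,0.4],
  "delta_pos": [
    [0,0,-0.02],
    [0,0,-0.02],
    [0,0,-0.014],
    [0,0,-0.009],
    [0,0,0]
  ],
  "yaw": [0,0,0,0,0]
}}

```text
time: 17.67
ee_pos: [0.5724, -0.1026, 0.2103]
tcp_rot: [-180.0, -0.0, -165.1]
wrist_force: [-1.1, 0.9, -0.0]
opening: 0.0512
grasp_force: 0.0
```

```bash
python3 - <<'E'
from h import *
s=camera("scene")
cv2.imwrite("pics/c4.png",cv2.resize(s[150:350,340:540],None,fx=3,fy=3,interpolation=2)[:,:,::-1])
o=bot.get_obs();print(o["ee_pos"],o["tcp_rot"],o["wrist_force"],o["time"])
E
```

```text
[ 0.57278141 -0.10268578  0.21185323] [-1.79916898e+02  7.15562913e-02 -1.65189649e+02] [ 0.7319825  -0.19822141  0.10081515] 17.7167
```

View pics/c4.png

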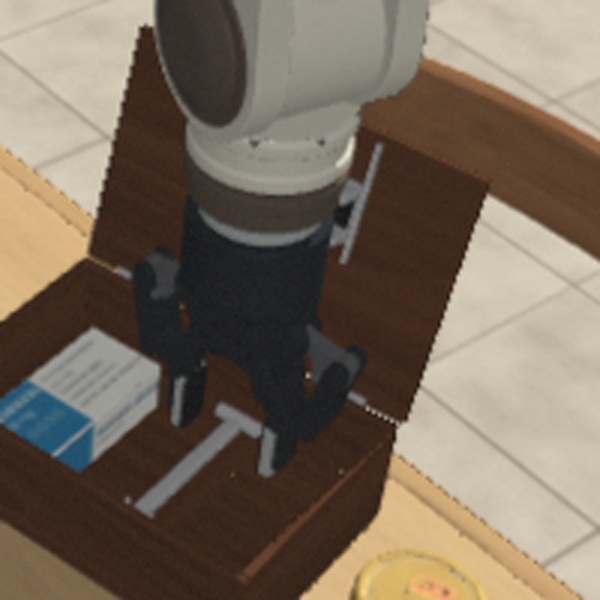

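Roller (crop 240,420) lies between the fingers, slightly to the hinge side as planned. Closing.

Request:
{"api": "move_arm", "payload": {
  "jaw": [0.8,0.8,0.8,0.8,0.8],
  "delta_pos": [
    [0.002,0.0005,0],
    [0,0,0],
    [0,0,0],
    [0,0,0],
    [0,0,0]
  ],
  "yaw": [0,0,0,0,0],
  "force": 30
}}

```text
time: 18.13
ee_pos: [0.5756, -0.1019, 0.2134]
tcp_rot: [-179.9, 0.3, -165.3]
wrist_force: [1.6, 6.2, 2.0]
opening: 0.0264
grasp_force: 29.5
```

```bash
sed -i 's/round(d\[0\]\*c,4),round(d\[0\]\*s,4),round(d\[1\],4)/float(round(d[0]*c,4)),float(round(d[0]*s,4)),float(round(d[1],4))/' arc.py; python3 arc.py stay 0 1.08 10; python3 - <<'E'
import numpy as np
from scipy.optimize import brentq
for s in(.101,.104,.107):
  for p in (.002,.0075,.013):
    r=np.hypot(s,p+.0045)
    f=lambda a:np.hypot(-.135+.1*np.cos(a),-.024+.1*np.sin(a))-r
    a=brentq(f,.5,1.5);b=np.arctan2(-.024+.1*np.sin(a),.135-.1*np.cos(a))
    print(s,p,round(a,3),"lid",round(b+np.arctan((p+.0045)/s),3))
E
```

```text
[[-0.0006, -0.0002, 0.0108], [-0.0017, -0.0005, 0.0107], [-0.0028, -0.0007, 0.0104], [-0.0038, -0.001, 0.01], [-0.0049, -0.0013, 0.0095], [-0.0058, -0.0016, 0.0089], [-0.0067, -0.0018, 0.0082], [-0.0076, -0.002, 0.0074], [-0.0083, -0.0022, 0.0066], [-0.0089, -0.0024, 0.0056]]
0.101 0.002 1.003 lid 0.703
0.101 0.0075 1.008 lid 0.757
0.101 0.013 1.016 lid 0.809
0.104 0.002 1.033 lid 0.699
0.104 0.0075 1.038 lid 0.751
0.104 0.013 1.046 lid 0.802
0.107 0.002 1.064 lid 0.694
0.107 0.0075 1.068 lid 0.744
0.107 0.013 1.076 lid 0.794
```

Request:
{"api": "move_arm", "payload": {
  "jaw": [0.8,0.8,0.8,0.8,0.8],
  "delta_pos": [
    [-0.0006,-0.0002,0.0108],
    [-0.0017,-0.0005,0.0107],
    [-0.0028,-0.0007,0.0104],
    [-0.0038,-0.001,0.01],
    [-0.0049,-0.0013,0.0095]
  ],
  "yaw": [0,0,0,0,0]
}}

```text
time: 18.55
ee_pos: [0.5611, -0.1058, 0.2646]
tcp_rot: [-179.9, 0.2, -165.3]
wrist_force: [-0.6, 5.5, -1.7]
opening: 0.0269
grasp_force: 29.6
```

Request:
{"api": "move_arm", "payload": {
  "jaw": [0.8,0.8,0.8,0.8,0.8,0.8],
  "delta_pos": [
    [-0.0058,-0.0016,0.0089],
    [-0.0067,-0.0018,0.0082],
    [-0.0076,-0.002,0.0074],
    [-0.0083,-0.0022,0.0066],
    [-0.0056,-0.0015,0.0035],
    [0,0,0]
  ],
  "yaw": [0,0,0,0,0,0]
}}

```text
time: 19.05
ee_pos: [0.5262, -0.1149, 0.2997]
tcp_rot: [-180.0, 0.2, -165.3]
wrist_force: [-1.0, 8.7, -0.6]
opening: 0.0263
grasp_force: 30.4
```

```bash
python3 - <<'E'
from h import *
np.set_printoptions(precision=4,suppress=True)
s=camera("scene")
cv2.imwrite("pics/c5.png",cv2.resize(s[150:350,340:540],None,fx=3,fy=3,interpolation=2)[:,:,::-1])
print(pinpoint("scene","stay_tip")[:1],pinpoint("scene","keeper_mid")[:1])
o=bot.get_obs();print(o["ee_pos"],o["tcp_rot"],o["wrist_force"],o["time"])
E
```

```text
[{'xy': [409.1, 268.2], 'confidence': 0.9}] [{'xy': [448.2, 218.5], 'confidence': 0.6}]
[ 0.5269 -0.1148  0.2993] [-179.9582    0.2047 -165.2898] [0.4518 6.7268 0.4749] 19.2
```

View pics/c5.png

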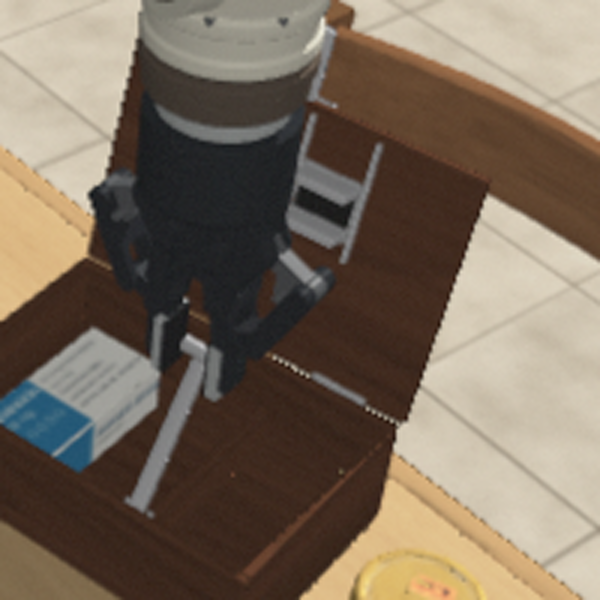

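Stay stands at φ ≈ 1.04 as wanted, held by the roller. Release, rise, and go to the open lid's tab.

Request:
{"api": "move_arm", "payload": {
  "jaw": [0.6,0.45,0.45,0.45,0.45,0.45,0.45,0.45,0.45,0.45],
  "delta_pos": [
    [0,0,0],
    [0,0,0],
    [0,0,0],
    [0,0,0],
    [0,0,0.01],
    [0,0,0.03],
    [0,0,0.035],
    [0,0,0.035],
    [0,0,0.035],
    [0,0,0.021]
  ],
  "yaw": [0,0,0,0,0,0,0,0,0,0]
}}

```text
time: 20.03
ee_pos: [0.5266, -0.1152, 0.4692]
tcp_rot: [-179.8, 0.4, -165.3]
wrist_force: [-0.3, -0.3, 0.1]
opening: 0.047
grasp_force: 0.0
```

Request:
{"api": "move_arm", "payload": {
  "jaw": [0.45,0.45,0.45,0.45,0.45,0.45],
  "delta_pos": [
    [0.025,0.0125,0],
    [0.03,0.0148,0],
    [0.03,0.0148,0],
    [0.025,0.0124,0],
    [0.0166,0.008,0],
    [0,0,0]
  ],
  "yaw": [0,0,0,0,0,0]
}}

```text
time: 20.53
ee_pos: [0.6565, -0.0511, 0.4627]
tcp_rot: [-179.9, 0.1, -165.2]
wrist_force: [-0.4, -0.8, -0.6]
opening: 0.047
grasp_force: 0.0
```

```bash
python3 - <<'E'
from h import *
np.set_printoptions(precision=4,suppress=True)
s=camera("scene");t=camera("top")
cv2.imwrite("pics/c6.png",np.hstack([cv2.resize(s[150:350,340:540],None,fx=2,fy=2),cv2.resize(t[100:300,310:510],None,fx=2,fy=2)])[:,:,::-1])
h=np.array([.6066,-.0638]);u=np.array([.9685,.249]);v=np.array([-.249,.9685])
m=camera_model("scene");R=np.array(m["R"]);T=np.array(m["t"])
p=pinpoint("scene","stay_tip")[0];print(p)
for ph in np.arange(.94,1.2,.03):
    X=np.r_[h+u*(-.135+.1*np.cos(ph))+v*-.03,.051+.1*np.sin(ph)];q=R@X+T
    print(round(ph,2),m["fx"]*q[0]/q[2]+m["cx"],m["fy"]*q[1]/q[2]+m["cy"])
o=bot.get_obs();print(o["ee_pos"],o["tcp_rot"],o["wrist_force"],o["time"])
E
```

```text
{'xy': [411.6, 266.3], 'confidence': 0.92}
0.94 409.20760619189673 267.3461219104419
0.97 408.39789732915324 267.3362097794472
1.0 407.56077723481314 267.37749369145786
1.03 406.69683361967253 267.47034897747346
1.06 405.80669258700425 267.61510102972466
1.09 404.89101884575695 267.81202338191804
1.12 403.9505158434235 268.0613358246599
1.15 402.9859258138963 268.3632025647037
1.18 401.99802973576703 268.71773043692906
[ 0.6537 -0.0529  0.4647] [-179.8637    0.1277 -165.3162] [ 0.4984  0.3424 -0.4753] 20.6833
```

View pics/c6.png

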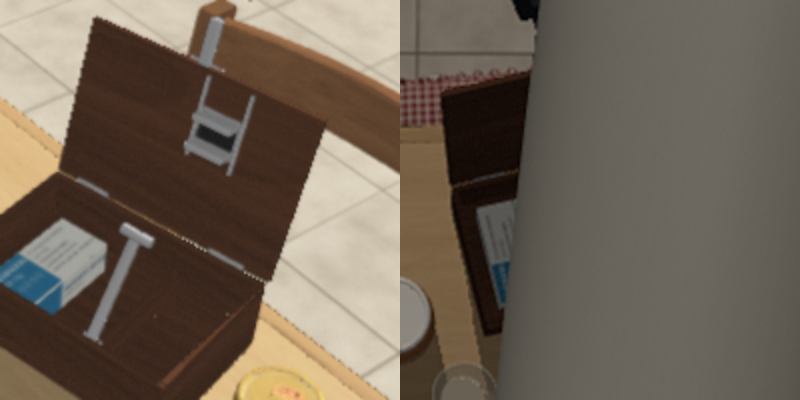

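The stay stands upright on its own, roller at scene (408.5, 267.5), matching φ ≈ 1.03. Lower onto the tab and grip.

Request:
{"api": "move_arm", "payload": {
  "jaw": [0.45,0.45,0.45,0.45,0.9,0.9,0.9,0.9,0.9],
  "delta_pos": [
    [0,0,-0.025],
    [0,0,-0.02],
    [0,0,-0.014],
    [0,0,0],
    [0,0,0],
    [0,0,0],
    [0,0,0],
    [0,0,0],
    [0,0,0]
  ],
  "yaw": [0,0,0,0,0,0,0,0,0],
  "force": 30
}}

```text
time: 21.43
ee_pos: [0.6533, -0.0515, 0.4076]
tcp_rot: [180.0, 0.3, -165.2]
wrist_force: [-5.2, 10.2, 5.5]
opening: 0.0112
grasp_force: 31.6
```

```bash
sed -i 's/radians(15)/radians(14.5)/g' arc.py; python3 arc.py lid 1.83 0.95 22;echo; python3 arc.py lid 0.95 0.65 20; python3 -c "
from h import *
o=bot.get_obs();print(o['ee_pos'],o['wrist_force'],o['opening'])"
```

```text
[[-0.0067, -0.0017, 0.0019], [-0.0068, -0.0017, 0.0016], [-0.0068, -0.0018, 0.0013], [-0.0069, -0.0018, 0.001], [-0.0069, -0.0018, 0.0007], [-0.0069, -0.0018, 0.0004], [-0.0069, -0.0018, 0.0002], [-0.0069, -0.0018, -0.0001], [-0.0069, -0.0018, -0.0004], [-0.0069, -0.0018, -0.0007]]
[[-0.0069, -0.0018, -0.001], [-0.0068, -0.0018, -0.0013], [-0.0068, -0.0018, -0.0016], [-0.0067, -0.0017, -0.0018], [-0.0066, -0.0017, -0.0021], [-0.0065, -0.0017, -0.0024], [-0.0064, -0.0017, -0.0026], [-0.0063, -0.0016, -0.0029], [-0.0062, -0.0016, -0.0032], [-0.0061, -0.0016, -0.0034]]
[[-0.006, -0.0015, -0.0037], [-0.0058, -0.0015, -0.0039]]

[[-0.0021, -0.0006, -0.0015], [-0.0021, -0.0005, -0.0016], [-0.0021, -0.0005, -0.0016], [-0.0021, -0.0005, -0.0016], [-0.002, -0.0005, -0.0017], [-0.002, -0.0005, -0.0017], [-0.002, -0.0005, -0.0017], [-0.002, -0.0005, -0.0018], [-0.0019, -0.0005, -0.0018], [-0.0019, -0.0005, -0.0018]]
[[-0.0019, -0.0005, -0.0018], [-0.0019, -0.0005, -0.0019], [-0.0018, -0.0005, -0.0019], [-0.0018, -0.0005, -0.0019], [-0.0018, -0.0005, -0.002], [-0.0018, -0.0005, -0.002], [-0.0017, -0.0004, -0.002], [-0.0017, -0.0004, -0.002], [-0.0017, -0.0004, -0.0021], [-0.0016, -0.0004, -0.0021]]
[ 0.65327132 -0.05146771  0.40763719] [-5.19678649 10.17419688  5.45382474] 0.011182535802822132
```

Request:
{"api": "move_arm", "payload": {
  "jaw": [0.9,0.9,0.9,0.9,0.9,0.9,0.9,0.9,0.9,0.9],
  "delta_pos": [
    [-0.0067,-0.0012,0.0015],
    [-0.0068,-0.0017,0.0014],
    [-0.0068,-0.0017,0.0012],
    [-0.0069,-0.0017,0.001],
    [-0.0069,-0.0017,0.0007],
    [-0.0069,-0.0017,0.0004],
    [-0.0069,-0.0017,0.0002],
    [-0.0069,-0.0017,-0.0001],
    [-0.0069,-0.0017,-0.0004],
    [-0.0069,-0.0017,-0.0007]
  ],
  "yaw": [0,0,0,0,0,0,0,0,0,0]
}}

```text
time: 22.27
ee_pos: [0.585, -0.0685, 0.4125]
tcp_rot: [-179.9, 0.4, -165.3]
wrist_force: [0.2, 6.9, 2.3]
opening: 0.011
grasp_force: 32.5
```

Request:
{"api": "move_arm", "payload": {
  "jaw": [0.9,0.9,0.9,0.9,0.9,0.9,0.9,0.9,0.9,0.9],
  "delta_pos": [
    [-0.0069,-0.0017,-0.001],
    [-0.0068,-0.0017,-0.0013],
    [-0.0068,-0.0017,-0.0016],
    [-0.0067,-0.0017,-0.0018],
    [-0.0066,-0.0017,-0.0021],
    [-0.0065,-0.0016,-0.0024],
    [-0.0064,-0.0016,-0.0026],
    [-0.0063,-0.0016,-0.0029],
    [-0.0062,-0.0016,-0.0032],
    [-0.0061,-0.0015,-0.0034]
  ],
  "yaw": [0,0,0,0,0,0,0,0,0,0]
}}

```text
time: 23.1
ee_pos: [0.5195, -0.0851, 0.3906]
tcp_rot: [-179.9, 0.3, -165.3]
wrist_force: [-3.2, 5.7, 5.2]
opening: 0.0109
grasp_force: 33.5
```

Request:
{"api": "move_arm", "payload": {
  "jaw": [0.9,0.9,0.9],
  "delta_pos": [
    [-0.006,-0.0015,-0.0037],
    [-0.003,-0.0008,-0.002],
    [0,0,0]
  ],
  "yaw": [0,0,0]
}}

```text
time: 23.35
ee_pos: [0.5101, -0.0875, 0.3847]
tcp_rot: [-179.9, 0.3, -165.3]
wrist_force: [-4.1, 6.2, 5.5]
opening: 0.0111
grasp_force: 33.5
```

```bash
python3 - <<'E'
from h import *
o=bot.get_obs();p=o["ee_pos"];print(p,o["wrist_force"],o["time"],o["opening"])
dx=(p[0]-.6066)*.9685+(p[1]+.0638)*.249;dz=p[2]-.155-.075
r=np.hypot(dx,dz);print("r",r,"theta",np.arctan2(dz,-dx)-.0223)
E
```

```text
[ 0.51014883 -0.08746934  0.38468301] [-4.14408795  6.18523914  5.5394822 ] 23.35 0.011127882492563048
r 0.18381686635933944 theta 0.9777649764802057
```

Request:
{"api": "move_arm", "payload": {
  "jaw": [0.9,0.9,0.9,0.9,0.9,0.9,0.9,0.9,0.9],
  "delta_pos": [
    [-0.0026,-0.0001,-0.0007],
    [-0.0023,0.0,-0.0012],
    [-0.0021,-0.0005,-0.0016],
    [-0.0021,-0.0005,-0.0017],
    [-0.0021,-0.0005,-0.0017],
    [-0.002,-0.0005,-0.0017],
    [-0.002,-0.0005,-0.0018],
    [-0.002,-0.0005,-0.0018],
    [0,0,0]
  ],
  "yaw": [0,0,0,0,0,0,0,0,0]
}}

```text
time: 24.1
ee_pos: [0.493, -0.0913, 0.3714]
tcp_rot: [-179.8, 0.1, -165.4]
wrist_force: [-5.2, -0.1, 8.0]
opening: 0.0109
grasp_force: 33.8
```

```bash
cat > st.py <<'E'
from h import *
o=bot.get_obs();p=o["ee_pos"];F=o["wrist_force"]
dx=(p[0]-.6066)*.9685+(p[1]+.0638)*.249;dz=p[2]-.155-.075
r=np.hypot(dx,dz);a=np.arctan2(dz,-dx);th=a-.0223
fx=F[0]*.9685+F[1]*.249
print(np.round(p,4),"r %.4f th %.3f Ftan %.2f Frad %.2f Fy %.2f t %.2f"%(r,th,fx*np.sin(a)+F[2]*np.cos(a),-fx*np.cos(a)+F[2]*np.sin(a),F[1]*.9685-F[0]*.249,o["time"]))
E
python3 st.py
```

```text
[ 0.493  -0.0913  0.3714] r 0.1834 th 0.858 Ftan 1.21 Frad 9.38 Fy 1.14 t 24.10
```

Request:
{"api": "move_arm", "payload": {
  "jaw": [0.9,0.9,0.9],
  "delta_pos": [
    [-0.0006,-0.0002,0.0008],
    [-0.0006,-0.0001,0.0008],
    [0,0,0]
  ],
  "yaw": [0,0,0],
  "force": 25
}}

```text
time: 24.35
ee_pos: [0.493, -0.0914, 0.3717]
tcp_rot: [-179.9, 0.2, -165.3]
wrist_force: [4.2, 0.4, -4.3]
opening: 0.011
grasp_force: 32.5
```

```bash
python3 st.py
```

```text
[ 0.493  -0.0914  0.3717] r 0.1837 th 0.859 Ftan 0.49 Frad -5.99 Fy -0.67 t 24.35
```

Request:
{"api": "move_arm", "payload": {
  "jaw": [0.9,0.9,0.9,0.9],
  "delta_pos": [
    [-0.0008,-0.0002,-0.0018],
    [-0.0013,-0.0003,-0.0012],
    [-0.0013,-0.0003,-0.0012],
    [0,0,0]
  ],
  "yaw": [0,0,0,0]
}}

```text
time: 24.68
ee_pos: [0.4889, -0.0923, 0.3678]
tcp_rot: [-179.8, 0.1, -165.3]
wrist_force: [-0.8, -2.4, 2.8]
opening: 0.0111
grasp_force: 33.2
```

```bash
python3 st.py
```

```text
[ 0.4889 -0.0923  0.3678] r 0.1835 th 0.828 Ftan 0.75 Frad 3.01 Fy -2.16 t 24.68
```

Request:
{"api": "move_arm", "payload": {
  "jaw": [0.9,0.9,0.9],
  "delta_pos": [
    [-0.0014,-0.0003,-0.0012],
    [-0.0014,-0.0003,-0.0012],
    [0,0,0]
  ],
  "yaw": [0,0,0]
}}

```text
time: 24.93
ee_pos: [0.4862, -0.093, 0.3653]
tcp_rot: [-179.8, 0.1, -165.3]
wrist_force: [-1.4, -5.4, 4.3]
opening: 0.0111
grasp_force: 33.2
```

```bash
python3 st.py
```

```text
[ 0.4862 -0.093   0.3653] r 0.1835 th 0.807 Ftan 0.92 Frad 5.02 Fy -4.88 t 24.93
```

Request:
{"api": "move_arm", "payload": {
  "jaw": [0.9,0.9,0.9],
  "delta_pos": [
    [-0.0009,-0.0005,-0.0006],
    [-0.0009,-0.0005,-0.0006],
    [0,0,0]
  ],
  "yaw": [0,0,0]
}}

```text
time: 25.18
ee_pos: [0.4846, -0.0936, 0.3638]
tcp_rot: [-179.9, 0.1, -165.3]
wrist_force: [1.0, -1.5, 1.0]
opening: 0.0112
grasp_force: 32.9
```

```bash
python3 st.py
```

```text
[ 0.4846 -0.0936  0.3638] r 0.1836 th 0.795 Ftan 1.11 Frad 0.35 Fy -1.68 t 25.18
```

Request:
{"api": "move_arm", "payload": {
  "jaw": [0.9,0.9,0.9],
  "delta_pos": [
    [-0.0008,-0.0003,-0.0007],
    [-0.0007,-0.0002,-0.0007],
    [0,0,0]
  ],
  "yaw": [0,0,0]
}}

```text
time: 25.43
ee_pos: [0.4831, -0.0941, 0.3625]
tcp_rot: [-179.9, 0.1, -165.3]
wrist_force: [0.1, -0.6, 0.2]
opening: 0.0112
grasp_force: 32.7
```

```bash
python3 st.py
```

```text
[ 0.4831 -0.0941  0.3625] r 0.1836 th 0.783 Ftan 0.13 Frad 0.20 Fy -0.56 t 25.43
```

Request:
{"api": "move_arm", "payload": {
  "jaw": [0.9,0.9,0.9],
  "delta_pos": [
    [-0.0007,-0.0002,-0.0007],
    [-0.0007,-0.0002,-0.0007],
    [0,0,0]
  ],
  "yaw": [0,0,0]
}}

```text
time: 25.68
ee_pos: [0.4816, -0.0945, 0.3611]
tcp_rot: [-179.9, 0.1, -165.3]
wrist_force: [1.9, 2.2, -0.1]
opening: 0.0109
grasp_force: 32.6
```

```bash
python3 st.py
```

```text
[ 0.4816 -0.0945  0.3611] r 0.1837 th 0.772 Ftan 1.64 Frad -1.73 Fy 1.61 t 25.68
```

Request:
{"api": "move_arm", "payload": {
  "jaw": [0.9,0.9,0.9],
  "delta_pos": [
    [-0.0006,-0.0001,-0.0008],
    [-0.0006,-0.0001,-0.0008],
    [0,0,0]
  ],
  "yaw": [0,0,0]
}}

```text
time: 25.93
ee_pos: [0.4803, -0.0948, 0.3597]
tcp_rot: [-179.9, 0.1, -165.3]
wrist_force: [-0.6, 0.8, 0.4]
opening: 0.011
grasp_force: 32.7
```

```bash
python3 st.py
```

```text
[ 0.4803 -0.0948  0.3597] r 0.1837 th 0.762 Ftan -0.01 Frad 0.54 Fy 0.88 t 25.93
```

Request:
{"api": "move_arm", "payload": {
  "jaw": [0.9,0.9,0.9],
  "delta_pos": [
    [-0.0007,-0.0002,-0.0007],
    [-0.0007,-0.0002,-0.0007],
    [0,0,0]
  ],
  "yaw": [0,0,0]
}}

```text
time: 26.18
ee_pos: [0.4789, -0.0952, 0.3583]
tcp_rot: [-179.9, 0.1, -165.3]
wrist_force: [-2.0, 1.0, 2.1]
opening: 0.0112
grasp_force: 32.8
```

```bash
python3 st.py
```

```text
[ 0.4789 -0.0952  0.3583] r 0.1837 th 0.751 Ftan 0.38 Frad 2.67 Fy 1.42 t 26.18
```

Request:
{"api": "move_arm", "payload": {
  "jaw": [0.9,0.9,0.9],
  "delta_pos": [
    [-0.0008,-0.0001,-0.0007],
    [-0.0007,-0.0001,-0.0007],
    [0,0,0]
  ],
  "yaw": [0,0,0]
}}

```text
time: 26.43
ee_pos: [0.4775, -0.0954, 0.3569]
tcp_rot: [-179.9, 0.1, -165.3]
wrist_force: [-1.7, 0.8, 1.8]
opening: 0.011
grasp_force: 32.7
```

```bash
python3 st.py; python3 - <<'E'
from h import *
s=camera("scene")
cv2.imwrite("pics/c7.png",cv2.resize(s[180:340,330:490],None,fx=3.7,fy=3.7,interpolation=2)[:,:,::-1])
E
```

```text
[ 0.4775 -0.0954  0.3569] r 0.1837 th 0.740 Ftan 0.28 Frad 2.33 Fy 1.22 t 26.43
```

View pics/c7.png

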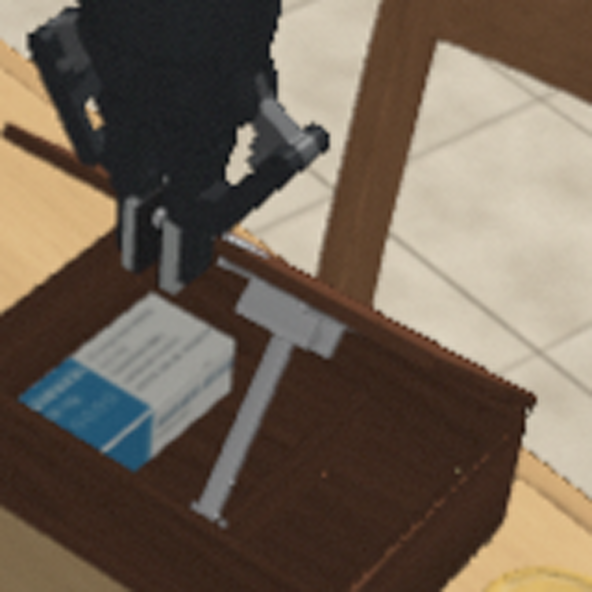

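The picture shows the stay (270,420) running up behind the keeper's front rib (290,320): the roller is in the channel. I keep lowering by feel.

Request:
{"api": "move_arm", "payload": {
  "jaw": [0.9,0.9,0.9],
  "delta_pos": [
    [-0.0007,-0.0001,-0.0007],
    [-0.0007,-0.0001,-0.0007],
    [0,0,0]
  ],
  "yaw": [0,0,0]
}}

```text
time: 26.73
ee_pos: [0.4762, -0.0957, 0.3555]
tcp_rot: [-179.9, 0.1, -165.3]
wrist_force: [-1.4, -0.2, 1.6]
opening: 0.0111
grasp_force: 32.7
```

```bash
python3 st.py
```

```text
[ 0.4762 -0.0957  0.3555] r 0.1838 th 0.729 Ftan 0.20 Frad 2.12 Fy 0.17 t 26.73
```

Request:
{"api": "move_arm", "payload": {
  "jaw": [0.9,0.9,0.9],
  "delta_pos": [
    [-0.0007,-0.0002,-0.0007],
    [-0.0007,-0.0002,-0.0007],
    [0,0,0]
  ],
  "yaw": [0,0,0]
}}

```text
time: 26.98
ee_pos: [0.4748, -0.0961, 0.354]
tcp_rot: [-179.9, 0.1, -165.3]
wrist_force: [-0.2, -0.6, 1.3]
opening: 0.0114
grasp_force: 32.6
```

```bash
python3 st.py
```

```text
[ 0.4748 -0.0961  0.354 ] r 0.1838 th 0.718 Ftan 0.70 Frad 1.18 Fy -0.53 t 26.98
```

Request:
{"api": "move_arm", "payload": {
  "jaw": [0.9,0.9,0.9],
  "delta_pos": [
    [-0.0007,-0.0002,-0.0007],
    [-0.0007,-0.0002,-0.0008],
    [0,0,0]
  ],
  "yaw": [0,0,0]
}}

```text
time: 27.23
ee_pos: [0.4734, -0.0964, 0.3525]
tcp_rot: [-179.9, 0.1, -165.3]
wrist_force: [-0.4, -0.8, 0.9]
opening: 0.0112
grasp_force: 32.5
```

```bash
python3 st.py
```

```text
[ 0.4734 -0.0964  0.3525] r 0.1839 th 0.707 Ftan 0.25 Frad 1.03 Fy -0.62 t 27.23
```

Request:
{"api": "move_arm", "payload": {
  "jaw": [0.9,0.9,0.9],
  "delta_pos": [
    [-0.0006,-0.0002,-0.0007],
    [-0.0006,-0.0002,-0.0008],
    [0,0,0]
  ],
  "yaw": [0,0,0]
}}

```text
time: 27.48
ee_pos: [0.4721, -0.0968, 0.351]
tcp_rot: [-179.9, 0.1, -165.3]
wrist_force: [-0.6, -0.4, 2.5]
opening: 0.0111
grasp_force: 32.4
```

```bash
python3 st.py
```

```text
[ 0.4721 -0.0968  0.351 ] r 0.1839 th 0.696 Ftan 1.42 Frad 2.13 Fy -0.25 t 27.48
```

Slight rise; one more single-millimetre step.

Request:
{"api": "move_arm", "payload": {
  "jaw": [0.9,0.9,0.9],
  "delta_pos": [
    [-0.0006,-0.0002,-0.0007],
    [0,0,0],
    [0,0,0]
  ],
  "yaw": [0,0,0]
}}

```text
time: 27.73
ee_pos: [0.4716, -0.097, 0.3504]
tcp_rot: [-179.9, 0.1, -165.3]
wrist_force: [0.1, 1.1, 0.3]
opening: 0.011
grasp_force: 32.4
```

```bash
python3 st.py
```

```text
[ 0.4716 -0.097   0.3504] r 0.1839 th 0.692 Ftan 0.49 Frad -0.10 Fy 1.06 t 27.73
```

Request:
{"api": "move_arm", "payload": {
  "jaw": [0.9,0.9,0.9],
  "delta_pos": [
    [-0.0005,-0.0001,-0.0006],
    [-0.0005,-0.0001,-0.0006],
    [0,0,0]
  ],
  "yaw": [0,0,0]
}}

```text
time: 27.98
ee_pos: [0.4705, -0.0972, 0.3492]
tcp_rot: [-179.9, 0.1, -165.3]
wrist_force: [-1.4, 0.2, 2.8]
opening: 0.0111
grasp_force: 32.4
```

```bash
python3 st.py
```

```text
[ 0.4705 -0.0972  0.3492] r 0.1840 th 0.682 Ftan 1.25 Frad 2.79 Fy 0.50 t 27.98
```

```bash
python3 - <<'E'
from h import *
np.set_printoptions(precision=2,suppress=True)
m=camera_model("scene");R=np.array(m["R"]);T=np.array(m["t"])
h=np.array([.6066,-.0638]);u=np.array([.9685,.249]);v=np.array([-.249,.9685])
def pr(x,y,z):
    q=R@np.r_[h+u*x+v*y,z]+T;return np.array([m["fx"]*q[0]/q[2]+m["cx"],m["fy"]*q[1]/q[2]+m["cy"]])
F=[]
s=camera("scene");F.append(bot.get_obs()["wrist_force"])
for n in("keeper_mid","stay_tip","lid_hinge"):
    r=pinpoint("scene",n);F.append(bot.get_obs()["wrist_force"]);print(n,[(np.round(x["xy"],1),round(x["confidence"],2)) for x in r[:2]])
print(np.array(F))
cv2.imwrite("pics/c8.png",cv2.resize(s[180:340,330:490],None,fx=3.7,fy=3.7,interpolation=2)[:,:,::-1])
for th in(.6,.65,.7,.75,.8):
    P=[(-.1037*np.cos(th),-.03,.1037*np.sin(th)+.075),(-.151*np.cos(th),-.11,.151*np.sin(th)+.075),(-.151*np.cos(th)+.008*np.sin(th),-.11,.151*np.sin(th)+.075+.008*np.cos(th))]
    print(th,"keeper",pr(*P[0]),"front right corner under/top",pr(*P[1]),pr(*P[2]))
for ph in(.9,1,1.1,1.2):print(ph,"tip",pr(-.135+.1*np.cos(ph),-.03,.051+.1*np.sin(ph)))
E
```

```text
keeper_mid [(array([410.4, 262.9]), 0.48)]
stay_tip []
lid_hinge [(array([416.5, 260. ]), 0.85), (array([410.4, 258.8]), 0.55)]
[[-0.45  0.46  0.96]
 [-0.71 -0.58  0.63]
 [-0.29  0.19  1.78]
 [-0.86  0.54  2.22]]
0.6 keeper [405.75 269.63] front right corner under/top [436.96 295.34] [439.27 290.39]
0.65 keeper [407.11 266.67] front right corner under/top [439.19 290.67] [441.61 285.7 ]
0.7 keeper [408.55 263.72] front right corner under/top [441.52 285.98] [444.04 281.01]
0.75 keeper [410.05 260.77] front right corner under/top [443.94 281.3 ] [446.56 276.34]
0.8 keeper [411.61 257.84] front right corner under/top [446.45 276.63] [449.15 271.71]
0.9 tip [410.24 267.44]
1 tip [407.56 267.38]
1.1 tip [404.58 267.89]
1.2 tip [401.33 268.98]
```

View pics/c8.png

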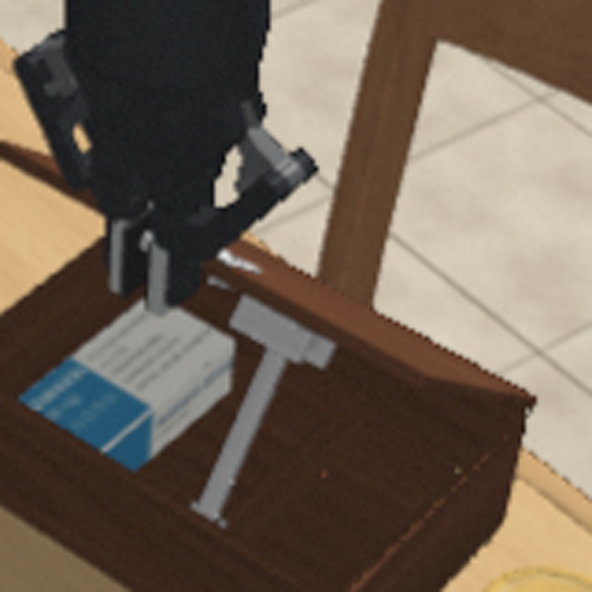

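The view shows the roller still hidden behind the front rib, the lid at about 0.70 rad and the stay unmoved. Forces are still near zero, so I continue in small steps with averaged force readings.

Request:
{"api": "move_arm", "payload": {
  "jaw": [0.9,0.9,0.9],
  "delta_pos": [
    [-0.0006,-0.0001,-0.0006],
    [-0.0005,-0.0001,-0.0006],
    [0,0,0]
  ],
  "yaw": [0,0,0]
}}

```text
time: 28.43
ee_pos: [0.4696, -0.0974, 0.3482]
tcp_rot: [-179.9, 0.2, -165.3]
wrist_force: [0.2, -0.3, 1.4]
opening: 0.0113
grasp_force: 32.5
```

```bash
cat > st2.py <<'E'
from h import *
S=[]
for i in range(4):
    im=camera("scene");o=bot.get_obs();S.append(np.r_[o["ee_pos"],o["wrist_force"]])
S=np.array(S).mean(0);p,F=S[:3],S[3:]
dx=(p[0]-.6066)*.9685+(p[1]+.0638)*.249;dz=p[2]-.155-.075
r=np.hypot(dx,dz);a=np.arctan2(dz,-dx);th=a-.0223
fx=F[0]*.9685+F[1]*.249
print(np.round(p,4),"r %.4f th %.3f Ftan %.2f Frad %.2f Fy %.2f t %.2f op %.4f"%(r,th,fx*np.sin(a)+F[2]*np.cos(a),-fx*np.cos(a)+F[2]*np.sin(a),F[1]*.9685-F[0]*.249,o["time"],o["opening"]))
import os
if os.path.exists("prev.npy"):
    # displacement of the stay's bar between pictures (bar region only)
    q=np.load("prev.npy");b=[x[288:315,385:412].astype(np.float32).mean(2) for x in(q,im)]
    print("bar shift px",np.round(cv2.phaseCorrelate(b[0].copy(),b[1].copy(),cv2.createHanningWindow((27,27),cv2.CV_32F)),2) if 0 else cv2.phaseCorrelate(b[0],b[1])[0],"absdiff",np.abs(b[0]-b[1]).mean())
np.save("prev.npy",im)
E
python3 st2.py
```

```text
[ 0.4696 -0.0974  0.3482] r 0.1840 th 0.675 Ftan 2.04 Frad 1.21 Fy -0.28 t 28.63 op 0.0111
```

Request:
{"api": "move_arm", "payload": {
  "jaw": [0.9,0.9,0.9],
  "delta_pos": [
    [-0.0004,-0.0001,-0.0005],
    [0,0,0],
    [0,0,0]
  ],
  "yaw": [0,0,0]
}}

```text
time: 28.88
ee_pos: [0.4693, -0.0975, 0.348]
tcp_rot: [-179.9, 0.2, -165.3]
wrist_force: [2.0, 0.4, 5.2]
opening: 0.0113
grasp_force: 32.7
```

```bash
python3 st2.py
```

```text
[ 0.4693 -0.0975  0.348 ] r 0.1841 th 0.673 Ftan 5.63 Frad 1.56 Fy 0.61 t 29.08 op 0.0112
bar shift px (0.4511210922209301, 0.43135790828386966) absdiff 1.3177868
```

Firm contact (5.6 N): the stay carries. Ease off half a millimetre and release.

Request:
{"api": "move_arm", "payload": {
  "jaw": [0.9,0.9,0.8,0.7,0.6,0.5,0.5,0.5],
  "delta_pos": [
    [0.0004,0.0001,0.0005],
    [0,0,0],
    [0,0,0],
    [0,0,0],
    [0,0,0],
    [0,0,0],
    [0,0,0],
    [0,0,0]
  ],
  "yaw": [0,0,0,0,0,0,0,0]
}}

```text
time: 29.75
ee_pos: [0.4695, -0.0974, 0.3479]
tcp_rot: [-179.9, 0.1, -165.3]
wrist_force: [0.8, -0.4, 0.2]
opening: 0.0429
grasp_force: 0.0
```

```bash
python3 st2.py
```

```text
[ 0.4695 -0.0974  0.348 ] r 0.1840 th 0.674 Ftan -0.06 Frad -0.11 Fy -0.25 t 29.95 op 0.0428
bar shift px (0.567363530726718, 0.5325712475042454) absdiff 1.3461363
```

Request:
{"api": "move_arm", "payload": {
  "jaw": [0.5,0.5,0.5,0.5,0.5,0.5,0.5],
  "delta_pos": [
    [0,0,0.01],
    [0,0,0.02],
    [0,0,0.03],
    [-0.01,0,0.03],
    [-0.02,0,0.02],
    [-0.02,0,0],
    [0,0,0]
  ],
  "yaw": [0,0,0,0,0,0,0]
}}

```text
time: 30.53
ee_pos: [0.4172, -0.0972, 0.4611]
tcp_rot: [-179.8, 0.3, -165.3]
wrist_force: [-0.2, 0.4, 0.3]
opening: 0.0429
grasp_force: 0.0
```

```bash
python3 st2.py; python3 - <<'E'
from h import *
camera("scene")
for n in("keeper_mid","lid_tab","stay_tip","spread_jar","jam_jar","nose_spray","tumbler"):
    r=pinpoint("scene",n);print(n,[(np.round(x["xy"],1),round(x["confidence"],2)) for x in r[:1]])
m=camera_model("scene");R=np.array(m["R"]);T=np.array(m["t"])
h=np.array([.6066,-.0638]);u=np.array([.9685,.249])
for th in(0,.2,.6,.65,.7,.75):
    q=R@np.r_[h+u*(-.179*np.cos(th)+.004*np.sin(th)),.075+.179*np.sin(th)+.004*np.cos(th)]+T;print(th,m["fx"]*q[0]/q[2]+m["cx"],m["fy"]*q[1]/q[2]+m["cy"])
E
```

```text
[ 0.4194 -0.0974  0.4588] r 0.2972 th 0.856 Ftan 0.21 Frad -0.13 Fy -0.05 t 30.73 op 0.0424
bar shift px (0.4836614453289645, 0.3714991697093488) absdiff 1.3497941
keeper_mid [(array([410.2, 265.8]), 0.79)]
lid_tab [(array([375.9, 248.7]), 0.87)]
stay_tip [(array([409.2, 268.2]), 0.57)]
spread_jar [(array([292.3, 275.4]), 0.81)]
jam_jar [(array([470.5, 391.7]), 0.61)]
nose_spray [(array([410.6, 418.5]), 0.9)]
tumbler [(array([277. , 316.3]), 0.7)]
0 352.06423267360964 317.21370877015374
0.2 354.4837071663962 299.84852342684064
0.6 368.2092892321707 258.6888014681929
0.65 370.6850770689266 253.27804236707644
0.7 373.30632421874293 247.87399543919872
0.75 376.0635942404376 242.49729652626263
```

```bash
python3 -c "
from h import *
print(bot.job_done())"
```

```text
the job is handed in; nothing more can be done
None
```

The job is handed in at about 31 s: the lid rests propped at about 0.70 rad on the raised stay. By the contact angle and the pictures, the roller is seated in the keeper's channel. Lowering stopped at 5.6 N on contact and the bystanders did not visibly move.

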